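# Set out dosing tubes and open the safety-capped descaler bottle

### The arm

A 7-joint arm with a two-finger parallel gripper is mounted at the origin on a cart in front of the work surface, level with it; the furniture and walls round the work are solid. World frame = base frame: x ahead of the robot, y to its left, z up, the work surface at z = 0. Lengths are in m, angles in rad, forces in N, time in s.
With the tool pointing down it reaches from about 0.4 to 0.85 m from the base axis. Payload 10.4 kg.
Tool frame: the origin (TCP) lies between the finger pads; the fingertips stand 17 mm ahead of it and the grasp point (between the pads) lies 2 mm behind it; z points along the fingers, y is the line along which they close (so a half turn about z gives the same grasp; the last joint's range is limited). The gripper opens to 85 mm and grips with 20 to 120 N. Pads are 22 mm wide; open, the fingers measure 114 mm over their backs; the gripper's body (76 mm by 85 mm) begins 54 mm behind the grasp point. The pads swing forward as they close: fully open they stand 13 mm farther back than shut.
Start: joints at [-1.156, 0.332, -0.065, 1.46, 0.022, 1.35, -0.088], TCP at [0.265, 0.566, 0.248] pointing down, gripper open.
Joint ranges: [-2.6, 2.6], [-0.5, 2.12], [-1.47, 1.34], [0.16, 2.42], [-1.27, 4.41], [0.06, 2.06], [-2.6, 2.6]. Speed limits (rad/s): [2.22, 2.22, 2.79, 2.79, 3.14, 3.14, 3.14].

### API

Orientations are given as a unit quaternion [x, y, z, w].
In Python, from workcell import readout, imaging, manip gives the robot as it stands. The module is installed in compiled form; this text tells all that it offers.
- The arm moves only by the shell command python3 -m crank 'ROWS' [OPENING] [FORCE]. ROWS is JSON, a list of rows, each a list of 4 numbers: the shift along the tool's x, y, z as a fraction of full scale, then the turn about the tool's z as a fraction of full scale. In form: [[x, y, z, yaw], ...]. A call has 1 to 5 rows; each row is the pose to reach, as a shift and turn from the pose commanded when the call began, along the tool's axes at that moment; what a row does not reach only later rows make up. Full scale, the value 1, is 400 mm for a shift and 60 degrees for a turn. A row lasts 1/12 s, in which the tool goes at most 41.7 mm and 7.16 degrees, less where a joint would pass 70% of its speed; a pose out of reach is approached as far as the arm can. A call with a number of a shift or a turn outside -1 to 1 is refused whole. A call with a gripper value outside its range is refused whole. OPENING is the gripper command: -1 is shut, 1 is fully open, values between are in proportion, set as the call begins (- or left out, the last holds). The fingers move at their own pace and stop on an object; FORCE is the grip in N (left out, the last holds). Time passes only in rows, so rows that repeat a pose let the fingers close. It gives the time, the measured TCP pose, the force, the opening and the grip force at its end, in the units of the state.
- readout.get_obs(): the state, without advancing time (a new reading comes with each control period).
- imaging.camera(name): name is "scene" or "top"; returns a dict with "color" (420x560x3 uint8, red, green, blue), "fx", "fy", "cx", "cy" (pixels), "rvec" (rotation vector, rad) and "tvec" (3), from world to camera coordinates, as OpenCV has them. Camera axes: x right, y down, z forward; pixel columns grow to the right and rows downward; lengths in m; the calibration is good to about 2 mm. A picture is of the moment at which its call begins. There is no depth.
- manip.hand_in(): hands the job in; it is judged then, once.
The state is a dict: "clock": time; "joint_pos": joint angles; "joint_velocities": joint speeds; "tau": joint torques, N m; "position": TCP position; "ee_rot": TCP orientation; "ft_force": force on the tool from outside, world axes, zero at the start; "torque": the same for the moment, N m; "grip_width": opening from 0.0 (shut) to 1.0 (fully open); "grasp_force": force on a finger pad.
Only numpy, scipy, OpenCV 4.12 (cv2) and the standard library are available. Lean on these libraries where they do the work, as an engineer would, in place of code of your own. Each camera call takes 0.05 s, during which the arm holds its last target. There are 200 camera calls.

### The job

Get ready to portion the descaler: first stand the short metal tube fully down in the rack pocket marked with one stud, then the tall tube in the pocket marked with two studs, letting go of each, and leave the tubes there. Then open the bottle's push-and-turn safety cap (press it down, turn it anticlockwise while pressed, lift it off) and finish while still holding the cap upright and still in the gripper, straight above the bottle's mouth and about 6 cm higher than where it sat. Leave the mug, the candle jar and the tea light where they are.

Things in the scene. Friction and masses are not known exactly. Their poses are not given: they have to be found in the camera images.
- tube_short_center (a point): centre (half-way up, on the axis) of the short dosing tube: plain aluminium, open at the top, 28 mm across, 70 mm tall, 50 g or so; stands loose on the worktop to the left of the rack. z is its axis, up
- tube_tall_center (a point): centre (half-way up, on the axis) of the tall dosing tube: the same but 100 mm tall
- rack_hole0 (a point): centre of the mouth of the pocket with ONE dark stud in front. The rack is a fixed light wooden block, 74 mm deep, 172 mm long, 36 mm high; three round pockets in a row 56 mm apart, 32 mm wide, 25 mm deep, mouths flush with its top. y runs along the row from the three-stud pocket to this one (its left end seen from the robot), x away from the studs, z up
- rack_hole1 (a point): centre of the mouth of the rack's middle pocket, with TWO dark studs in front of it; axes as for the one-stud pocket. (The third pocket, three studs, stays empty)
- cap_center (a point): centre (on the axis, half-way up) of the bottle's cap: grey, ribbed, round, 46 mm across, 34 mm tall, about 40 g. z up, x along the ridge on its top. Closed at the start with this point 5 mm above the mouth. To free it, press it down 4 to 6 mm, keep it down, turn it 70 degrees anticlockwise seen from above (free from 40 to 135), lift straight up. Unpressed it turns only about 5 degrees
- mouth (a point): centre of the top of the bottle's neck; x is the direction of the cap's ridge when closed, z up, 118 mm above the worktop. The white square bottle (76 mm) is held fixed in a wooden stand 104 mm square, and cannot turn or tip; its shoulder lies 50 mm below this point and the neck between is 25 mm thick with small lugs 36 mm across
- spring (a joint): how far the cap pushes the spring plunger in the neck down (m): 0 with the cap closed and not pressed, 0.006 fully pressed (hard stop), -0.005 when the cap is off. The spring pushes with 5 N at 0 and 11 N at 0.006; the cap rises 5 mm with it on coming free
- mug: bystander, off-white mug 95 mm tall at the back, origin under its middle; not to be moved
- jar: bystander, dark candle jar with cork lid, 66 mm across, 75 mm tall, at the back; not to be moved
- tea_light: bystander, small tea light 38 mm across, 15 mm tall, between rack and tubes; origin under its centre; not to be moved
There are look-alikes about, which are no part of the job. What is shaped like the part that bears tube_tall_center but green or turquoise is not meant.

How it is judged:
By the outcome, as a careful person would: the job done as asked, in the order asked, and still so for the second after the job is handed in, while the arm keeps its last pose, push and grip.
It also fails if it takes over 72 s, if anything falls off the work surface, if the arm or the gripper's body presses on something with over 40 N, if the wrist force passes 120 N, or if a joint passes its speed limit or range.

## Working session

There is one attempt and no reset: what is moved stays moved. The work goes in short steps, Python scripts to look and compute and a shell command to move; the robot and the scene stay as the last step left them, time stands still between calls to the robot, and variables do not carry over. Pictures are saved under pics/ and viewed, at most 12 in all, crops included, and the job is handed in when it is done.

```bash
mkdir -p pics
cat > h.py <<'E'
import numpy as np, cv2
from workcell import readout, imaging, manip
def snap(n,f):
    c=imaging.camera(n); cv2.imwrite(f,cv2.cvtColor(c["color"],cv2.COLOR_RGB2BGR)); return c
def K(c): return np.array([[c["fx"],0,c["cx"]],[0,c["fy"],c["cy"]],[0,0,1.]])
def px2w(c,u,v,z):
    R=cv2.Rodrigues(np.array(c["rvec"],float))[0]; t=np.array(c["tvec"],float).ravel()
    o=-R.T@t; d=R.T@np.linalg.inv(K(c))@[u,v,1]
    return o+d*(z-o[2])/d[2]
def w2px(c,p):
    return cv2.projectPoints(np.array(p,float).reshape(-1,1,3),np.array(c["rvec"],float),np.array(c["tvec"],float),K(c),None)[0].reshape(-1,2)
E
python3 - <<'E'
from h import *
for n in("scene","top"):
    c=snap(n,f"pics/{n}0.png"); R=cv2.Rodrigues(np.array(c["rvec"],float))[0]
    print(n,c["fx"],-R.T@np.ravel(c["tvec"]),R[2])
print(readout.get_obs())
E
```

```text
scene 408.19114042440765 [-0.41516524  0.73733792  0.80013281] [ 0.6887906  -0.50601853 -0.51914619]
top 397.9146316575948 [0.41065754 0.05270965 1.14520988] [ 0.11444659 -0.02272126 -0.99316953]
{'clock': 0.1, 'joint_pos': array([-1.15561862,  0.3328254 , -0.06473241,  1.46083543,  0.02159289,
        1.34988362, -0.08850501]), 'joint_velocities': array([-1.33474338e-04,  6.65644089e-05, -1.01193433e-03, -1.34528946e-03,
        1.12476071e-03,  1.54548521e-03, -4.37664043e-04]), 'tau': array([ 1.75157536e-03, -6.26738477e+01,  4.94007894e-02, -3.92428172e+01,
        1.64443877e-02,  7.02273523e-03, -1.57996487e-05]), 'position': array([0.26480882, 0.56579606, 0.24759556]), 'ee_rot': array([ 2.17124179e-01,  9.76143789e-01, -6.17119437e-04, -1.18090512e-04]), 'ft_force': array([ 0.98242606, -0.03731909, -0.04890735]), 'torque': array([-0.00910209, -0.02030884,  0.05869804]), 'grasp_force': 0.0, 'grip_width': 1.0006937379955685}
```

View pics/scene0.png

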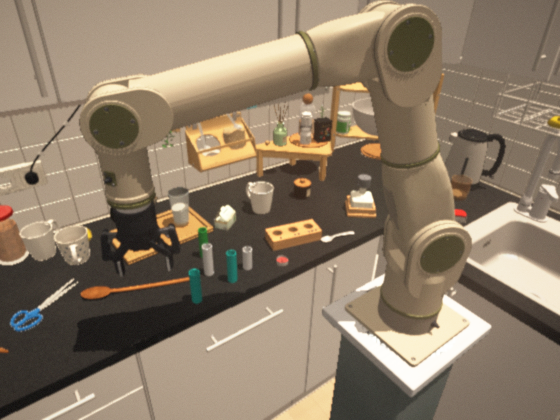

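View pics/top0.png

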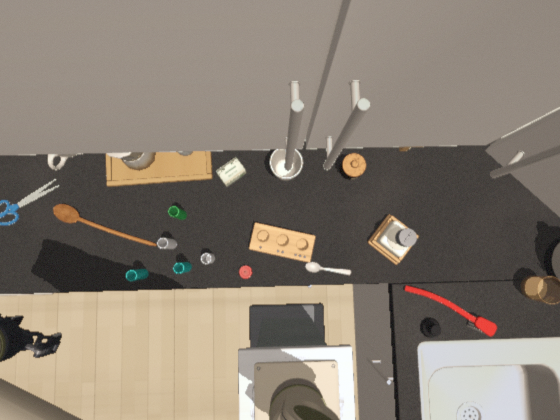

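Top view: plain tubes at (166,244) and (207,258), with green or turquoise look-alikes at (177,212), (183,268) and (137,275). The rack is at (282,242), the tea light at (246,272) and the bottle cap at (406,238). In the scene view the grey tubes are at (208,260), tall, and (247,258), short. I'll enlarge these to confirm and measure.

Run:
```python
from h import *
t=cv2.imread("pics/top0.png"); s=cv2.imread("pics/scene0.png")
def crop(im,x,y,w,h,k): return cv2.resize(im[y:y+h,x:x+w],None,fx=k,fy=k,interpolation=cv2.INTER_CUBIC)
a=crop(t,120,200,200,90,4); b=crop(s,180,210,160,96,5)
cv2.imwrite("pics/cropA.png",a) 
c1=crop(t,365,205,60,60,6); c2=crop(s,340,165,50,60,6)
cv2.imwrite("pics/cropB.png",np.vstack([crop(s,180,210,160,100,5)[:,:800]])); cv2.imwrite("pics/cropC.png",np.hstack([c1,c2]))
```

```text
(no output)
```

View pics/cropA.png

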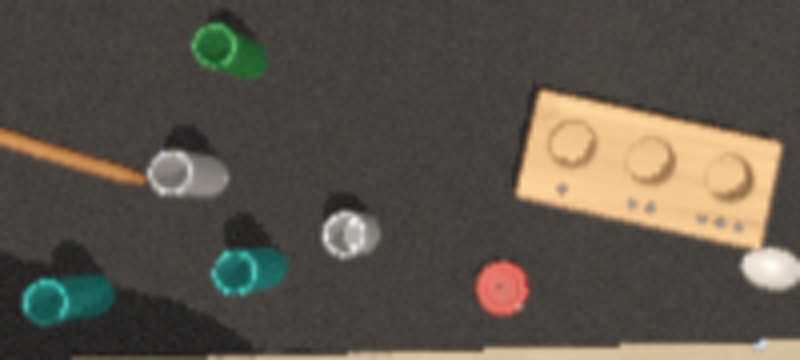

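View pics/cropB.png

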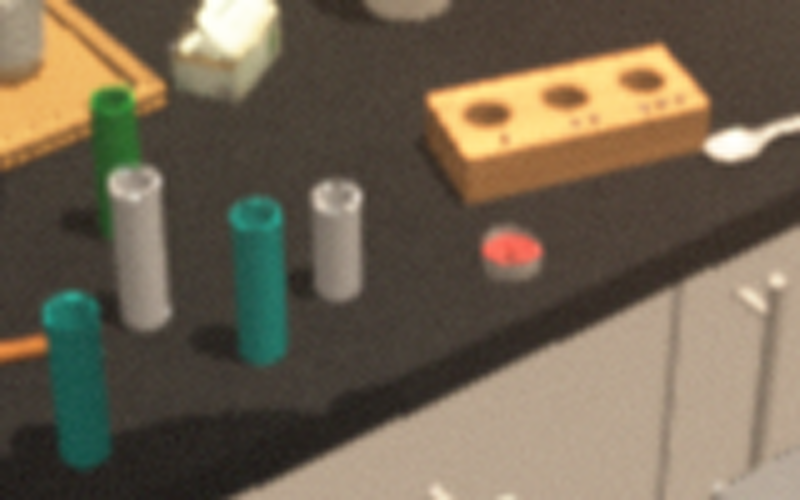

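View pics/cropC.png

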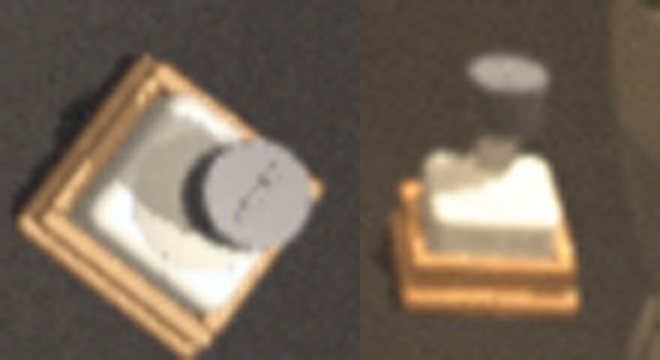

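The tall plain tube's rim is at crop A (170,172) and the short one's at (344,234). The green and turquoise tubes are look-alikes. The pockets run 1, 2, 3 studs from left to right at (572,142), (650,160) and (728,176). The cap is at (258,194) in crop C, with its ridge running (237,218)–(279,165). Next I compute positions from both cameras.

Run:
```python
from h import *
T=imaging.camera("top");S=imaging.camera("scene")
A=lambda u,v:(T,120+(u+.5)/4-.5,200+(v+.5)/4-.5)
B=lambda u,v:(S,180+(u+.5)/5-.5,210+(v+.5)/5-.5)
C=lambda u,v:(T,365+(u+.5)/6-.5,205+(v+.5)/6-.5)
D=lambda u,v:(S,340+(u-360+.5)/6-.5,165+(v+.5)/6-.5)
def tri(p,q):
    M=[];b=[]
    for c,u,v in(p,q):
        P=K(c)@np.hstack([cv2.Rodrigues(np.array(c["rvec"],float))[0],np.reshape(c["tvec"],(3,1))])
        M.append(P)
    X=cv2.triangulatePoints(M[0],M[1],np.array(p[1:]).reshape(2,1),np.array(q[1:]).reshape(2,1)); return (X[:3]/X[3]).ravel()
for n,p,q,z in[("short rim",A(345,234),B(337,194),.07),("tall rim",A(170,172),B(136,181),.1),("h0",A(572,142),B(488,113),.036),("h1",A(650,160),B(565,97),.036),("h2",A(728,176),B(641,80),.036),("tealight",A(501,288),B(512,248),.015),("cap",C(258,194),D(508,73),.14),("teal",A(238,271),B(258,213),.1),("green",A(214,45),B(114,97),.1)]:
    print(n,px2w(*p,z)[:2].round(4),px2w(*q,z)[:2].round(4),"tri",tri(p,q).round(4))
r=px2w(*C(237,218),.14)-px2w(*C(279,165),.14); print("ridge deg",np.degrees(np.arctan2(r[1],r[0])))
k=[px2w(*A(*x),.036)[:2].round(4) for x in[(541,90),(781,142),(761,249),(516,197)]]; print(k)
```

```text
short rim [0.4067 0.2339] [0.4058 0.2318] tri [0.4061 0.2329 0.0705]
tall rim [0.45   0.3421] [0.4473 0.3397] tri [0.4489 0.3407 0.0998]
h0 [0.4659 0.082 ] [0.4615 0.0805] tri [0.4647 0.0804 0.0343]
h1 [0.452  0.0281] [0.4474 0.0277] tri [0.451  0.0267 0.0337]
h2 [ 0.4395 -0.0259] [ 0.4343 -0.0267] tri [ 0.4382 -0.0276  0.0335]
tealight [0.366  0.1344] [0.361  0.1352] tri [0.3651 0.1336 0.0117]
cap [ 0.4467 -0.2883] [ 0.4441 -0.2884] tri [ 0.4461 -0.2894  0.1387]
teal [0.3849 0.2979] [0.3824 0.298 ] tri [0.3845 0.2976 0.0987]
green [0.5325 0.314 ] [0.5298 0.3112] tri [0.5313 0.3124 0.1001]
ridge deg 138.614042397013
[array([0.5027, 0.1028]), array([ 0.4622, -0.0636]), array([ 0.3886, -0.0471]), array([0.4289, 0.1215])]
```

```bash
cat > go.py <<'E'
import sys
from h import *
from scipy.spatial.transform import Rotation as Ro
o=readout.get_obs(); R=Ro.from_quat(o["ee_rot"]).as_matrix()
x,y,z,a=map(float,sys.argv[1:5])
cur=np.degrees(np.arctan2(R[1,1],R[0,1])); d=-(a-cur); d=(d+180)%360-180
print("pos",o["position"].round(4),"yaw",cur.round(2),"down",(-R[2,2]).round(5),"F",o["ft_force"].round(1),"grip",round(o["grip_width"],3),round(o["grasp_force"],1),"t",round(o["clock"],2),"q7",o["joint_pos"][6].round(2))
print("shift",(R.T@(np.array([x,y,z])-o["position"])/.4).round(4),"yaw",round(d/60,4))
E
python3 go.py .406 .233 .2 -13.8
python3 -m crank '[[-0.673,-0.604,0,0.6],[-0.673,-0.604,0,0.6],[-0.673,-0.604,0,0.6],[-0.673,-0.604,0,0.6],[-0.673,-0.604,0,0.6]]' 0.41 30
python3 go.py .406 .233 .15 -13.8
```

```text
pos [0.2649 0.5659 0.2478] yaw 64.91 down 1.0 F [-0.7  0.2 -0.4] grip 1.0 0.0 t 0.2 q7 -0.09
shift [-0.6723 -0.604   0.1201] yaw 1.3118
clock: 0.62
position: [0.3467, 0.3723, 0.2482]
ee_rot: [0.509, 0.861, 0.0, -0.0]
ft_force: [2.0, 0.1, 1.0]
grip_width: 0.71
grasp_force: 0.0
pos [0.3467 0.3723 0.2482] yaw 28.75 down 1.0 F [2.  0.1 1. ] grip 0.71 0.0 t 0.62 q7 -0.4
shift [-0.3768 -0.0377  0.2453] yaw 0.7092
```

```bash
python3 -m crank '[[-0.37,-0.037,0.05,0.71],[-0.37,-0.037,0.1,0.71],[-0.377,-0.038,0.2,0.71],[-0.377,-0.038,0.24,0.71],[-0.377,-0.038,0.24,0.71]]' >/dev/null
python3 -m crank '[[0,0,0,0.12],[0,0,0,0.12]]' >/dev/null
python3 go.py .406 .233 .05 -13.8
```

```text
pos [0.4062 0.2338 0.1512] yaw -14.37 down 1.0 F [ 0.7  0.6 -0.2] grip 0.704 0.0 t 1.2 q7 -0.85
shift [-0.0016  0.0004  0.2531] yaw -0.0096
```

```bash
python3 -m crank '[[-0.0016,0,0.08,-0.01],[-0.0016,0,0.16,-0.01],[-0.0016,0,0.22,-0.01],[-0.0016,0,0.252,-0.01],[-0.0016,0,0.252,-0.01]]' >/dev/null
python3 go.py .406 .233 .05 -13.8
python3 - <<'E'
from h import *
S=snap("scene","pics/s1.png"); T=snap("top","pics/t1.png")
s=cv2.imread("pics/s1.png")[190:290,190:310]; t=cv2.imread("pics/t1.png")[200:300,160:280]
cv2.imwrite("pics/c1.png",cv2.resize(np.hstack([s,t]),None,fx=3.3,fy=3.3,interpolation=cv2.INTER_CUBIC))
E
```

```text
pos [0.4048 0.2344 0.0494] yaw -12.98 down 0.99999 F [-0.4 -0.8 -0.3] grip 0.707 0.0 t 1.62 q7 -0.79
shift [-0.0028  0.0037 -0.0014] yaw 0.0136
```

View pics/c1.png

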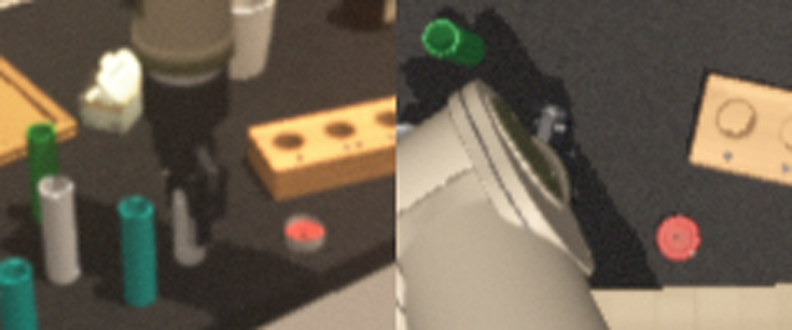

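The gripper straddles the short tube (scene crop, (188,225)), clear of its neighbours, so I close.

```bash
python3 -m crank '[[-0.0025,0,0,0.0136],[-0.0025,0,0,0.0136],[-0.0025,0,0,0.0136],[-0.0025,0,0,0.0136],[-0.0025,0,0,0.0136]]' -1 40
python3 -m crank '[[0,0,0,0],[0,0,0,0],[0,0,0,0]]'
python3 -m crank '[[0,0,-0.03,0],[0,0,-0.1,0],[0,0,-0.18,0],[0,0,-0.2,0],[0,0,-0.2,0]]'
python3 go.py .464 .0812 .13 -13.8
```

```text
clock: 2.13
position: [0.4068, 0.2342, 0.0527]
ee_rot: [0.789, 0.615, 0.001, -0.0]
ft_force: [-1.4, -0.2, 7.0]
grip_width: 0.308
grasp_force: 39.3
clock: 2.38
position: [0.4068, 0.2342, 0.0527]
ee_rot: [0.789, 0.615, 0.001, -0.0]
ft_force: [-2.4, 0.1, 7.6]
grip_width: 0.311
grasp_force: 39.3
clock: 2.8
position: [0.4075, 0.2346, 0.1342]
ee_rot: [0.789, 0.615, 0.003, -0.0]
ft_force: [0.8, 1.4, -0.5]
grip_width: 0.31
grasp_force: 39.4
pos [0.4075 0.2346 0.1342] yaw -14.11 down 0.99998 F [ 0.8  1.4 -0.5] grip 0.31 39.4 t 2.8 q7 -0.84
shift [-0.3376  0.2305  0.0098] yaw -0.0051
```

```bash
python3 -m crank '[[-0.08,0.055,0,0],[-0.17,0.115,0,0],[-0.26,0.175,0,0],[-0.32,0.22,0.01,0],[-0.338,0.231,0.01,0]]' >/dev/null
python3 -m crank '[[0,0,0.03,0],[0,0,0.06,0],[0,0,0.06,0]]' >/dev/null
python3 go.py .464 .0812 .1 -13.8
python3 - <<'E'
from h import *
S=snap("scene","pics/s2.png"); T=snap("top","pics/t2.png")
s=cv2.imread("pics/s2.png")[190:265,250:330]; t=cv2.imread("pics/t2.png")[205:280,235:315]
cv2.imwrite("pics/c2.png",cv2.resize(np.hstack([s,t]),None,fx=5,fy=5,interpolation=cv2.INTER_CUBIC))
E
```

```text
pos [0.4608 0.0795 0.1006] yaw -14.13 down 0.99999 F [-0.8 -0.5 -0.8] grip 0.314 39.5 t 3.47 q7 -0.46
shift [0.0062 0.0066 0.0015] yaw -0.0054
```

View pics/c2.png

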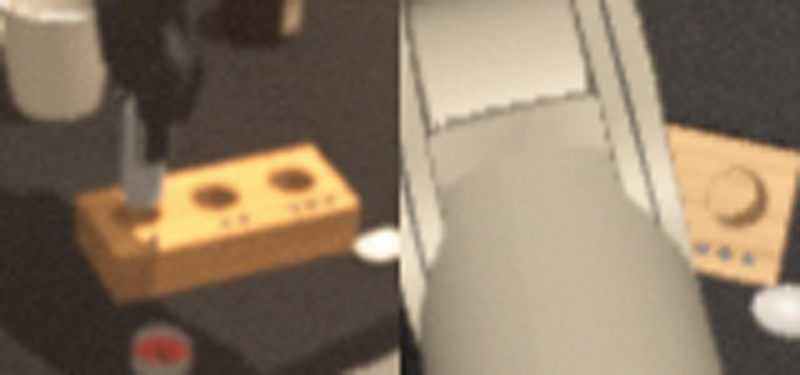

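The scene crop shows the tube at (142,212), about over the one-stud pocket. The arm blocks the top view, so I centre, descend and watch the force.

```bash
python3 -m crank '[[0.0062,0.0066,0,0],[0.0062,0.0066,0,0]]' >/dev/null
python3 go.py .464 .0812 .09 -13.8
python3 -m crank '[[0,0,0.012,0],[0,0,0.024,0],[0,0,0.034,0],[0,0,0.042,0],[0,0,0.042,0]]' 
python3 go.py .464 .0812 .064 -13.8
```

```text
pos [0.4666 0.0824 0.104 ] yaw -14.08 down 1.0 F [ 0.5 -0.2 -0.7] grip 0.308 39.5 t 3.73 q7 -0.46
shift [-0.0046 -0.0056  0.035 ] yaw -0.0047
clock: 4.15
position: [0.4653, 0.0816, 0.0858]
ee_rot: [0.789, 0.615, -0.001, -0.0]
ft_force: [-0.2, 0.9, 0.1]
grip_width: 0.313
grasp_force: 39.5
pos [0.4653 0.0816 0.0858] yaw -14.12 down 1.0 F [-0.2  0.9  0.1] grip 0.313 39.5 t 4.15 q7 -0.44
shift [-0.0016 -0.003   0.0546] yaw -0.0053
```

```bash
python3 -m crank '[[-0.001,-0.002,0.008,0],[-0.001,-0.002,0.016,0],[-0.001,-0.002,0.024,0],[-0.001,-0.002,0.024,0]]' 
python3 -m crank '[[0,0,0,0]]' 
python3 go.py .464 .0812 .064 -13.8
```

```text
clock: 4.48
position: [0.4646, 0.0814, 0.0764]
ee_rot: [0.789, 0.615, -0.0, -0.0]
ft_force: [-0.7, 1.0, -0.3]
grip_width: 0.307
grasp_force: 39.5
clock: 4.57
position: [0.4648, 0.0814, 0.0769]
ee_rot: [0.789, 0.615, -0.0, -0.0]
ft_force: [-1.1, 0.5, -0.9]
grip_width: 0.31
grasp_force: 39.5
pos [0.4648 0.0814 0.0769] yaw -14.12 down 1.0 F [-1.1  0.5 -0.9] grip 0.31 39.5 t 4.57 q7 -0.44
shift [-0.0011 -0.0018  0.0322] yaw -0.0054
```

Inserting freely; the tube bottom is at about 0.024. I continue to the floor.

```bash
python3 -m crank '[[0,0,0.008,0],[0,0,0.016,0],[0,0,0.024,0],[0,0,0.028,0],[0,0,0.028,0]]' 
python3 -m crank '[[0,0,0.003,0],[0,0,0.006,0],[0,0,0.009,0],[0,0,0.009,0]]' 
python3 go.py .464 .0812 .064 -13.8
```

```text
clock: 4.98
position: [0.4648, 0.0814, 0.0654]
ee_rot: [0.789, 0.615, -0.0, -0.0]
ft_force: [-0.8, 1.1, -1.6]
grip_width: 0.308
grasp_force: 39.5
clock: 5.32
position: [0.4652, 0.0817, 0.0636]
ee_rot: [0.789, 0.615, 0.0, -0.001]
ft_force: [-10.1, -0.4, 21.9]
grip_width: 0.311
grasp_force: 42.1
pos [0.4652 0.0817 0.0636] yaw -14.13 down 1.0 F [-10.1  -0.4  21.9] grip 0.311 42.1 t 5.32 q7 -0.43
shift [-0.002  -0.0025 -0.001 ] yaw -0.0054
```

Floor contact at the predicted height. Release and rise.

```bash
python3 -m crank '[[0,0,-0.006,0],[0,0,-0.006,0]]' >/dev/null
python3 -m crank '[[0,0,0,0],[0,0,0,0],[0,0,0,0],[0,0,0,0],[0,0,0,0]]' 0.2
python3 -m crank '[[0,0,-0.05,0],[0,0,-0.13,0],[0,0,-0.22,0],[0,0,-0.3,0],[0,0,-0.3,0]]' 0.41
python3 go.py .449 .341 .185 -13.8
```

```text
clock: 5.9
position: [0.4651, 0.0814, 0.0646]
ee_rot: [0.789, 0.615, -0.0, 0.0]
ft_force: [0.9, 0.2, -0.1]
grip_width: 0.602
grasp_force: 0.0
clock: 6.32
position: [0.4679, 0.082, 0.1907]
ee_rot: [0.789, 0.615, 0.004, 0.001]
ft_force: [1.1, -1.1, 1.1]
grip_width: 0.704
grasp_force: 0.0
pos [0.4679 0.082  0.1907] yaw -14.15 down 0.99996 F [ 1.1 -1.1  1.1] grip 0.704 0.0 t 6.32 q7 -0.5
shift [ 0.6161 -0.2041  0.0162] yaw -0.0058
```

```bash
python3 -m crank '[[0.09,-0.03,0,0],[0.19,-0.06,0,0],[0.29,-0.095,0,0],[0.39,-0.13,0,0],[0.48,-0.16,0,0]]' >/dev/null
python3 go.py .449 .341 .185 -13.8
python3 -m crank '[[0.08,-0.026,0,0],[0.12,-0.04,0.01,0],[0.136,-0.044,0.015,0],[0.136,-0.044,0.015,0],[0.136,-0.044,0.015,0]]' >/dev/null
python3 go.py .449 .341 .077 -13.8
```

```text
pos [0.4491 0.2856 0.1847] yaw -14.1 down 1.0 F [0.9 0.1 1. ] grip 0.701 0.0 t 6.73 q7 -0.86
shift [ 0.1343 -0.034  -0.0008] yaw -0.0051
pos [0.4465 0.3388 0.1783] yaw -14.2 down 1.0 F [-0.8 -0.5 -0.1] grip 0.703 0.0 t 7.15 q7 -0.93
shift [0.0072 0.0047 0.2534] yaw -0.0066
```

```bash
python3 -m crank '[[0.0072,0.0047,0.08,0],[0.0072,0.0047,0.16,0],[0.0072,0.0047,0.22,0],[0.0072,0.0047,0.253,0],[0.0072,0.0047,0.253,0]]' >/dev/null
python3 go.py .449 .341 .077 -13.8
python3 -m crank '[[0,0,0,0],[0,0,0,0],[0,0,0,0],[0,0,0,0],[0,0,0,0]]' -1 40
python3 -m crank '[[0,0,0,0],[0,0,0,0]]'
python3 -m crank '[[0,0,-0.03,0],[0,0,-0.1,0],[0,0,-0.18,0],[0,0,-0.22,0],[0,0,-0.22,0]]'
python3 go.py .451 .0285 .17 -13.8
```

```text
pos [0.448  0.3392 0.0748] yaw -14.28 down 0.99999 F [ 0.2 -0.4 -0.2] grip 0.705 0.0 t 7.57 q7 -0.91
shift [ 0.0049  0.0014 -0.0055] yaw -0.0081
clock: 7.98
position: [0.4497, 0.3429, 0.0793]
ee_rot: [0.789, 0.615, 0.001, 0.0]
ft_force: [-0.4, -2.0, 7.0]
grip_width: 0.324
grasp_force: 39.4
clock: 8.15
position: [0.4497, 0.343, 0.0793]
ee_rot: [0.789, 0.615, 0.001, 0.0]
ft_force: [0.2, -1.8, 6.5]
grip_width: 0.324
grasp_force: 39.4
clock: 8.57
position: [0.4502, 0.3442, 0.1709]
ee_rot: [0.789, 0.615, 0.004, -0.001]
ft_force: [0.5, 0.5, -0.6]
grip_width: 0.324
grasp_force: 39.6
pos [0.4502 0.3442 0.1709] yaw -14.12 down 0.99997 F [ 0.5  0.5 -0.6] grip 0.324 39.6 t 8.57 q7 -0.93
shift [-0.7648  0.1945 -0.002 ] yaw -0.0054
```

```bash
python3 -m crank '[[-0.08,0.02,-0.03,0],[-0.18,0.045,-0.06,0],[-0.28,0.07,-0.06,0],[-0.38,0.096,-0.06,0],[-0.48,0.122,-0.06,0]]' >/dev/null
python3 go.py .451 .0287 .19 -13.8
python3 -m crank '[[-0.1,0.026,0,0],[-0.2,0.05,0,0],[-0.27,0.068,0,0],[-0.285,0.072,0,0],[-0.285,0.072,0,0]]' >/dev/null
python3 go.py .451 .0287 .135 -13.8
```

```text
pos [0.4484 0.1429 0.1898] yaw -14.09 down 1.0 F [ 1.1 -0.4 -0. ] grip 0.321 39.6 t 8.98 q7 -0.64
shift [-0.2754  0.0759 -0.0008] yaw -0.0049
pos [0.4489 0.0251 0.1897] yaw -14.35 down 1.0 F [-0.2  0.4  0.6] grip 0.325 39.6 t 9.4 q7 -0.42
shift [0.01   0.0029 0.1368] yaw -0.0092
```

```bash
python3 -m crank '[[0.01,0.003,0.06,-0.01],[0.01,0.003,0.12,-0.01],[0.01,0.003,0.155,-0.01],[0.01,0.003,0.155,-0.01]]' >/dev/null
python3 -m crank '[[0,0,0,0],[0,0,0,0]]' >/dev/null
python3 go.py .451 .0287 .125 -13.8
python3 - <<'E'
from h import *
S=snap("scene","pics/s3.png")
s=cv2.imread("pics/s3.png")[180:265,250:340]
cv2.imwrite("pics/c3.png",cv2.resize(s,None,fx=7,fy=7,interpolation=cv2.INTER_CUBIC))
o=readout.get_obs()["position"]; 
for p in(o-[0,0,.0793],[.4505,.0275,.036],[.464,.0812,.081],o-[0,0,.03]): print((np.array(w2px(S,p)[0])-[250,180]+.5)*7)
E
```

```text
pos [0.4518 0.0316 0.1284] yaw -13.46 down 1.0 F [-0.6 -0.2  0.3] grip 0.322 39.6 t 9.9 q7 -0.38
shift [-0.0075 -0.0002  0.0085] yaw 0.0057
[290.45479083 321.24357186]
[298.00258815 343.34797768]
[191.15525344 286.2136783 ]
[294.23376235 232.54658615]
```

View pics/c3.png

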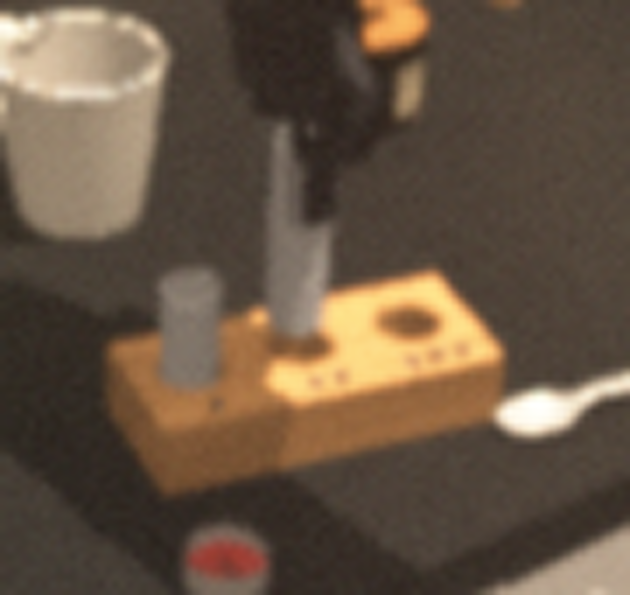

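The short tube sits fully in pocket 1 at (190,330). The tall tube's foot at (295,330) is about 3 mm left of the two-stud pocket at (301,345), so I correct and descend.

```bash
python3 -m crank '[[-0.0075,0,0,0],[-0.0075,0,0,0],[-0.0075,0,0,0]]' >/dev/null
python3 go.py .451 .0287 .115 -13.8
python3 -m crank '[[0,0,0.01,0],[0,0,0.02,0],[0,0,0.03,0],[0,0,0.035,0],[0,0,0.035,0]]' 
python3 go.py .451 .0287 .0903 -13.8
```

```text
pos [0.4508 0.0277 0.1281] yaw -13.54 down 1.0 F [-0.6  0.1 -0.2] grip 0.319 39.6 t 10.2 q7 -0.37
shift [ 0.0025 -0.0002  0.0326] yaw 0.0043
clock: 10.62
position: [0.4501, 0.0277, 0.1128]
ee_rot: [0.785, 0.619, -0.001, -0.0]
ft_force: [-0.3, -0.8, -0.9]
grip_width: 0.323
grasp_force: 39.6
pos [0.4501 0.0277 0.1128] yaw -13.52 down 1.0 F [-0.3 -0.8 -0.9] grip 0.323 39.6 t 10.62 q7 -0.36
shift [0.003  0.0017 0.0561] yaw 0.0047
```

```bash
python3 -m crank '[[0.001,0.001,0.008,0],[0.001,0.001,0.016,0],[0.001,0.001,0.024,0],[0.001,0.001,0.024,0]]' 
python3 -m crank '[[0,0,0.008,0],[0,0,0.016,0],[0,0,0.022,0],[0,0,0.026,0],[0,0,0.026,0]]' 
python3 go.py .451 .0287 .0903 -13.8
```

```text
clock: 10.95
position: [0.4507, 0.028, 0.1032]
ee_rot: [0.785, 0.619, -0.0, -0.0]
ft_force: [-0.5, -0.4, -0.9]
grip_width: 0.323
grasp_force: 39.6
clock: 11.37
position: [0.4508, 0.028, 0.0931]
ee_rot: [0.785, 0.619, -0.0, -0.0]
ft_force: [-0.4, -0.4, -1.3]
grip_width: 0.327
grasp_force: 39.6
pos [0.4508 0.028  0.0931] yaw -13.52 down 1.0 F [-0.4 -0.4 -1.3] grip 0.327 39.6 t 11.37 q7 -0.34
shift [0.0018 0.     0.007 ] yaw 0.0046
```

```bash
python3 -m crank '[[0,0,0.004,0],[0,0,0.008,0],[0,0,0.012,0],[0,0,0.013,0],[0,0,0.013,0]]' 
python3 go.py .451 .0287 .0903 -13.8
```

```text
clock: 11.78
position: [0.4518, 0.0285, 0.0901]
ee_rot: [0.785, 0.619, 0.001, -0.0]
ft_force: [-8.8, -0.8, 25.8]
grip_width: 0.321
grasp_force: 42.8
pos [0.4518 0.0285 0.0901] yaw -13.52 down 1.0 F [-8.8 -0.8 25.8] grip 0.321 42.8 t 11.78 q7 -0.34
shift [ 0.0001 -0.0021 -0.0005] yaw 0.0046
```

Seated. Release, rise, and head for the cap.

```bash
python3 -m crank '[[0,0,-0.007,0],[0,0,-0.007,0]]' >/dev/null
python3 -m crank '[[0,0,0,0],[0,0,0,0],[0,0,0,0],[0,0,0,0],[0,0,0,0]]' 0.2
python3 -m crank '[[0,0,-0.05,0],[0,0,-0.13,0],[0,0,-0.22,0],[0,0,-0.3,0],[0,0,-0.34,0]]' 0.65
python3 go.py .446 -.2887 .22 -68
```

```text
clock: 12.37
position: [0.451, 0.0281, 0.091]
ee_rot: [0.785, 0.619, -0.0, -0.0]
ft_force: [0.3, 0.4, 0.2]
grip_width: 0.6
grasp_force: 0.0
clock: 12.78
position: [0.4522, 0.0281, 0.2309]
ee_rot: [0.786, 0.619, 0.002, 0.001]
ft_force: [1.1, 0.8, 0.1]
grip_width: 0.826
grasp_force: 0.0
pos [0.4522 0.0281 0.2309] yaw -13.54 down 0.99999 F [1.1 0.8 0.1] grip 0.826 0.0 t 12.78 q7 -0.42
shift [-0.7737  0.1703  0.026 ] yaw 0.9077
```

```bash
python3 -m crank '[[-0.1,0.022,0,0.1],[-0.2,0.044,0,0.2],[-0.3,0.066,0,0.3],[-0.4,0.088,0,0.4],[-0.5,0.11,0,0.5]]' >/dev/null
python3 go.py .446 -.2887 .22 -68
python3 - <<'E'
from h import *
T=snap("top","pics/t4.png");S=snap("scene","pics/s4.png")
t=cv2.imread("pics/t4.png")[190:280,230:330]; s=cv2.imread("pics/s4.png")[190:280,240:340]
cv2.imwrite("pics/c4.png",cv2.resize(np.hstack([s,t]),None,fx=4,fy=4,interpolation=cv2.INTER_CUBIC))
E
```

```text
pos [ 0.4466 -0.1786  0.2273] yaw -43.8 down 1.0 F [ 1.9  0.2 -0.1] grip 0.823 0.0 t 13.2 q7 -0.47
shift [-0.1997  0.1895  0.0182] yaw 0.4034
```

View pics/c4.png

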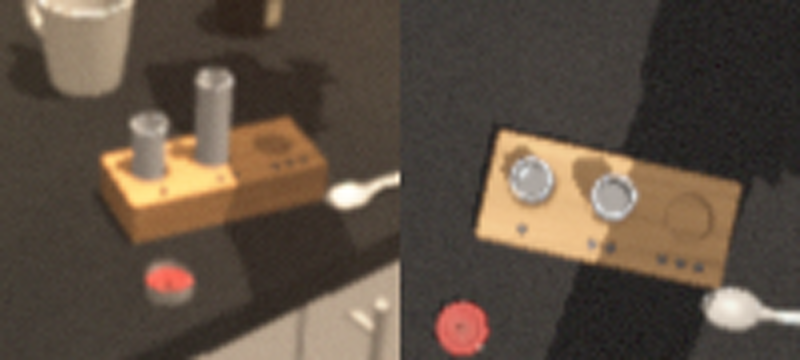

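Both tubes stand upright in the one-stud and two-stud pockets (scene (150,145) and (213,120); top (530,178) and (614,196)). On to the cap.

```bash
python3 -m crank '[[-0.07,0.066,0,0.1],[-0.14,0.132,0,0.2],[-0.2,0.19,0,0.3],[-0.2,0.19,0,0.4],[-0.2,0.19,0,0.4]]' >/dev/null
python3 -m crank '[[0,0,0,0],[0,0,0,0]]' >/dev/null
python3 go.py .446 -.2887 .16 -68
```

```text
pos [ 0.4475 -0.2856  0.2269] yaw -67.2 down 1.0 F [-0.1  0.5 -0.5] grip 0.826 0.0 t 13.88 q7 -0.57
shift [-0.0065  0.0058  0.1672] yaw 0.0133
```

```bash
python3 -m crank '[[-0.0065,0.0058,0.06,0],[-0.0065,0.0058,0.12,0],[-0.0065,0.0058,0.16,0],[-0.0065,0.0058,0.165,0],[-0.0065,0.0058,0.165,0]]' >/dev/null
python3 go.py .446 -.2887 .122 -68
python3 -m crank '[[0,0,0.03,0],[0,0,0.06,0],[0,0,0.08,0],[0,0,0.09,0],[0,0,0.09,0]]' 
python3 go.py .446 -.2887 .122 -68
```

```text
pos [ 0.4456 -0.2889  0.1607] yaw -67.33 down 1.0 F [0.  0.  1.2] grip 0.824 0.0 t 14.3 q7 -0.51
shift [0.0013 0.     0.0968] yaw 0.0112
clock: 14.72
position: [0.4451, -0.2899, 0.1241]
ee_rot: [0.981, 0.195, -0.001, -0.0]
ft_force: [-0.6, -0.2, 0.5]
grip_width: 0.826
grasp_force: 0.0
pos [ 0.4451 -0.2899  0.1241] yaw -67.51 down 1.0 F [-0.6 -0.2  0.5] grip 0.826 0.0 t 14.72 q7 -0.47
shift [ 0.0033 -0.0018  0.0051] yaw 0.0081
```

```bash
python3 -m crank '[[0.0025,-0.001,0.003,0],[0.0025,-0.001,0.003,0],[0.0025,-0.001,0.003,0],[0.0025,-0.001,0.003,0],[0.0025,-0.001,0.003,0]]' -1 30
python3 -m crank '[[0,0,0,0],[0,0,0,0],[0,0,0,0]]'
python3 go.py .446 -.2887 .122 -68
```

```text
clock: 15.13
position: [0.4463, -0.2885, 0.1241]
ee_rot: [0.981, 0.195, -0.0, -0.001]
ft_force: [-1.7, 4.1, 3.0]
grip_width: 0.531
grasp_force: 31.6
clock: 15.38
position: [0.4463, -0.2885, 0.1241]
ee_rot: [0.981, 0.195, -0.0, -0.001]
ft_force: [-2.5, 3.8, 2.8]
grip_width: 0.531
grasp_force: 31.6
pos [ 0.4463 -0.2885  0.1241] yaw -67.49 down 1.0 F [-2.5  3.8  2.8] grip 0.531 31.6 t 15.38 q7 -0.48
shift [-0.0009  0.0002  0.0052] yaw 0.0085
```

Gripped (0.531 ≈ 45 mm), well centred. Firm up the grip and press.

```bash
python3 -m crank '[[0,-0.001,0,0],[0,-0.001,0,0],[0,-0.001,0,0]]' -1 80
python3 -m crank '[[0,0,0.005,0],[0,0,0.01,0],[0,0,0.015,0],[0,0,0.017,0],[0,0,0.017,0]]'
python3 go.py .446 -.2887 .118 2
```

```text
clock: 15.63
position: [0.4462, -0.2885, 0.1241]
ee_rot: [0.981, 0.195, 0.0, -0.001]
ft_force: [-2.1, 4.8, 3.6]
grip_width: 0.517
grasp_force: 81.1
clock: 16.05
position: [0.4464, -0.2885, 0.1188]
ee_rot: [0.981, 0.195, 0.0, -0.001]
ft_force: [-11.6, 11.4, 26.3]
grip_width: 0.519
grasp_force: 84.1
pos [ 0.4464 -0.2885  0.1188] yaw -67.51 down 1.0 F [-11.6  11.4  26.3] grip 0.519 84.1 t 16.05 q7 -0.47
shift [-0.001   0.0001  0.0021] yaw -1.1585
```

Pressed to the stop. Now turn anticlockwise (negative tool yaw), keeping the press.

```bash
python3 -m crank '[[0,0,0,-0.06],[0,0,0,-0.12],[0,0,0,-0.18],[0,0,0,-0.24],[0,0,0,-0.3]]'
python3 go.py .446 -.2887 .118 2
```

```text
clock: 16.47
position: [0.4469, -0.2873, 0.1188]
ee_rot: [0.938, 0.348, 0.001, -0.002]
ft_force: [-10.6, 16.3, 28.8]
grip_width: 0.518
grasp_force: 83.9
pos [ 0.4469 -0.2873  0.1188] yaw -49.3 down 0.99999 F [-10.6  16.3  28.8] grip 0.518 83.9 t 16.47 q7 -0.17
shift [-0.004   0.0012  0.0021] yaw -0.855
```

```bash
python3 -m crank '[[-0.001,0,0,-0.07],[-0.002,0,0,-0.14],[-0.003,0,0,-0.22],[-0.003,0,0,-0.3],[-0.003,0,0,-0.38]]'
python3 go.py .446 -.2887 .118 5
python3 -c "
from h import *;print(readout.get_obs()['torque'])"
```

```text
clock: 16.88
position: [0.4464, -0.2871, 0.1188]
ee_rot: [0.85, 0.527, 0.002, -0.002]
ft_force: [-9.6, 19.3, 28.6]
grip_width: 0.52
grasp_force: 84.0
pos [ 0.4464 -0.2871  0.1188] yaw -26.39 down 0.99999 F [-9.6 19.3 28.6] grip 0.52 84.0 t 16.88 q7 0.2
shift [-0.0041  0.0009  0.002 ] yaw -0.5232
[ 3.98133219  1.91888491 -0.31806473]
```

```bash
python3 -m crank '[[0.002,-0.002,0,-0.08],[0.003,-0.003,0,-0.16],[0.003,-0.004,0,-0.24],[0.003,-0.004,0,-0.32],[0.003,-0.004,0,-0.4]]'
python3 -m crank '[[0,0,0,-0.06],[0,0,0,-0.12],[0,0,0,-0.15],[0,0,0,-0.15]]'
python3 go.py .446 -.2887 .118 5
python3 - <<'E'
from h import *
o=readout.get_obs();print(o['torque'])
T=snap("top","pics/t5.png");S=snap("scene","pics/s5.png")
t=cv2.imread("pics/t5.png")[190:280,350:450]; s=cv2.imread("pics/s5.png")[150:240,320:420]
cv2.imwrite("pics/c5.png",cv2.resize(np.hstack([s,t]),None,fx=4,fy=4,interpolation=cv2.INTER_CUBIC))
E
```

```text
clock: 17.3
position: [0.4457, -0.2868, 0.1189]
ee_rot: [0.722, 0.692, 0.002, 0.0]
ft_force: [-5.2, 11.4, 20.9]
grip_width: 0.518
grasp_force: 83.2
clock: 17.63
position: [0.4456, -0.2867, 0.1189]
ee_rot: [0.666, 0.746, 0.002, 0.0]
ft_force: [-5.9, 11.8, 21.8]
grip_width: 0.519
grasp_force: 83.2
pos [ 0.4456 -0.2867  0.1189] yaw 6.47 down 0.99999 F [-5.9 11.8 21.8] grip 0.519 83.2 t 17.63 q7 0.74
shift [-0.0051  0.0004  0.0021] yaw 0.0246
[2.47197971 1.28875616 0.09083862]
```

View pics/c5.png

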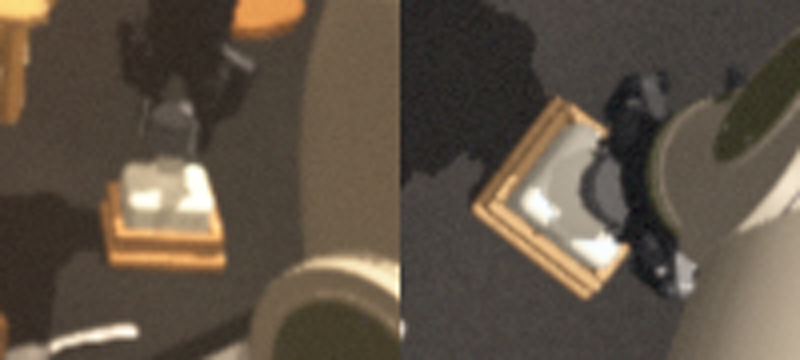

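Turned 74° with small torque and the bottle in place. Lift straight up, carefully at first.

```bash
python3 -m crank '[[0,0,-0.006,0],[0,0,-0.012,0],[0,0,-0.02,0],[0,0,-0.03,0],[0,0,-0.035,0]]'
python3 -m crank '[[0,0,0,0],[0,0,0,0]]'
python3 go.py .4455 -.287 .1841 5
```

```text
clock: 18.15
position: [0.4443, -0.2877, 0.1312]
ee_rot: [0.667, 0.745, 0.0, -0.0]
ft_force: [-0.6, 3.9, -2.1]
grip_width: 0.517
grasp_force: 81.6
clock: 18.32
position: [0.4443, -0.2879, 0.1311]
ee_rot: [0.667, 0.745, 0.0, -0.0]
ft_force: [-1.6, 4.6, 2.7]
grip_width: 0.514
grasp_force: 81.8
pos [ 0.4443 -0.2879  0.1311] yaw 6.28 down 1.0 F [-1.6  4.6  2.7] grip 0.514 81.8 t 18.32 q7 0.73
shift [ 0.002   0.0032 -0.1325] yaw 0.0213
```

```bash
python3 -m crank '[[0.001,0.001,-0.02,0],[0.001,0.002,-0.045,0],[0.002,0.003,-0.075,0],[0.002,0.003,-0.11,0],[0.002,0.003,-0.13,0]]'
python3 -m crank '[[0,0,0,0],[0,0,0,0],[0,0,0,0],[0,0,0,0]]'
python3 go.py .4455 -.287 .1841 5
```

```text
clock: 18.73
position: [0.4462, -0.288, 0.1857]
ee_rot: [0.668, 0.745, 0.0, 0.002]
ft_force: [-0.2, 0.1, -0.9]
grip_width: 0.518
grasp_force: 81.7
clock: 19.07
position: [0.4452, -0.2869, 0.1824]
ee_rot: [0.667, 0.745, -0.0, -0.0]
ft_force: [0.5, 0.6, -0.8]
grip_width: 0.518
grasp_force: 81.7
pos [ 0.4452 -0.2869  0.1824] yaw 6.28 down 1.0 F [ 0.5  0.6 -0.8] grip 0.518 81.7 t 19.07 q7 0.69
shift [-0.0003  0.0008 -0.0041] yaw 0.0213
```

```bash
python3 -m crank '[[0,0,-0.004,0],[0,0,-0.004,0],[0,0,-0.004,0],[0,0,-0.004,0]]' >/dev/null
python3 go.py .4455 -.287 .1841 5
python3 - <<'E'
from h import *
T=snap("top","pics/t6.png");S=snap("scene","pics/s6.png")
t=cv2.imread("pics/t6.png")[180:290,230:430]; s=cv2.imread("pics/s6.png")[140:250,230:430]
cv2.imwrite("pics/c6.png",cv2.resize(np.hstack([s,t]),None,fx=2,fy=2,interpolation=cv2.INTER_CUBIC))
E
```

```text
pos [ 0.4454 -0.2871  0.1845] yaw 6.28 down 1.0 F [-0.2  1.1 -0.4] grip 0.521 81.7 t 19.4 q7 0.69
shift [0.0002 0.0002 0.0011] yaw 0.0213
```

View pics/c6.png

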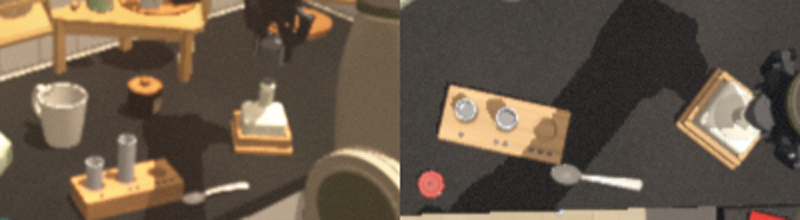

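The neck is bare at (266,92), the cap is in the gripper above it at (270,45), both tubes are seated, and the mug, jar and tea light look untouched. Handing in.

```bash
python3 -c "
from workcell import manip; print(manip.hand_in())"
```

```text
the job is handed in; nothing more can be done
None
```

I handed the job in at about 19.5 s: both tubes are seated in their marked pockets, and the opened cap is held upright about 6 cm above the bottle's mouth, with the mug, jar and tea light not moved; no verdict came back.

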